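# Seat the pasta die by feel

## Task

Put the brass pasta die into the grey die holder: pick it up by its stub, set it down flat on the front end of the holder's metal plate (the end nearest you, away from the pocket), then slide it gently along the plate, never lifting it over the pocket area, until it drops into the round pocket by feel. Leave it seated flat in the pocket and let go; do not press hard enough to mark the plate, and do not push the jar, shaker and tin about.

Things in the scene. Friction and masses are not known exactly. Their poses are not given: they have to be found in the camera images.
- die: Loose brass pasta die, 0.11 to 0.22 kg: a flat disc of diameter 52 mm and 9 mm thick, its lower rim bevelled 2.5 mm at 45 degrees, with an upright round stub of diameter 20 mm on its centre, from 9 to 43 mm above the underside, by which it is gripped. Origin: centre of the underside; z up along the stub. Starts flat on the worktop to the right of the holder. Its yaw does not matter.
- holder: Die holder, fixed: a grey frame 232 mm long (its x, pointing away from the robot) and 192 mm wide (its y), 26 mm high, screw heads at its corners 30 mm; yawed up to 0.3 rad. Origin: centre of its underside, on the worktop; z up. In it lies a flat metal plate with the pocket. Pressing the die on the holder with more than 30 N marks it and fails the job; about 5 N is plenty.
- plate (a point): Point of the plate's flat top plane, 30 mm straight above the holder's origin. The plate, 172 x 140 mm, is locked where it was last adjusted: up to 15 mm either way along the holder's x and 7 mm along its y from the middle. Its setting is not measured, and the pocket goes with it. Pocket: round, flat floor, 54.4 mm diameter (1.2 mm clear round the die), 5 mm deep.
- seat (a point): Nominal pocket centre, 32 mm from the holder's origin along its +x, 30 mm up. The true pocket is up to 15 mm off along x and 7 mm along y: slide the die with light pressure until it drops 5 mm. Seated, its underside is 25 mm above the holder's origin, its disc 4 mm proud of the plate. Within 40 mm of this point (level) its underside may never be over 6 mm above the plate.
- entry (a point): Place to set the die down: middle of the plate's front end, 42 mm from the holder's origin along its -x, 74 mm from point seat, on the plate's top (30 mm above the holder's origin). There the plate is plain and flat for every setting.
- spice_jar: Bystander: spice jar, 46 mm in diameter, 106 mm high, origin at the centre of its underside; stands on the worktop behind and left of the holder.
- salt_shaker: Bystander: salt shaker, 44 mm in diameter, 90 mm high, origin at the centre of its underside; stands on the worktop behind and right of the holder.
- tin: Bystander: flat round food tin, 86 mm in diameter, 40 mm high, origin at the centre of its underside; stands on the worktop to the left of the holder.
Mind the look-alikes: they are no part of the job. Of the things shaped like the die, the brass one is meant.

How it is judged (in metres and radians):
On the way, in this order (a step that is already met when the one before it is completed fails the run):
1. the die stands flat on the front of the plate, clear of the pocket (underside within 1.5 mm of the plate's top, more than 50 mm from site seat) (z of die in the frame of holder between 0.0285 and 0.0315 m and angle between die's own z axis and vertical below 0.1 rad and horizontal distance between die and seat above 0.05 m and horizontal distance between die and entry below 0.035 m), for 0.2 s.
2. the die has dropped flat into the pocket (z of die in the frame of holder between 0.022 and 0.0268 m and horizontal distance between die and seat below 0.022 m and angle between die's own z axis and vertical below 0.06 rad), for 0.2 s.
At the end, for the whole second after the job is handed in: The die rests released and still in the pocket, upright within 0.06 rad, its underside at least 3.2 mm below the plate's top and within 22 mm of site seat (all of step 2 and linear speed of die below 0.01 m/s and angular speed of die below 0.1 rad/s); the robot touches nothing.
It fails at once if the die is raised more than 6 mm above the plate within 40 mm of site seat (it must arrive sliding) (horizontal distance between die and seat below 0.04 m and z of die in the frame of holder above 0.036 m).
It fails at once if the die is pressed on the holder with more than 30 N (contact force between die and holder above 30 N).
It fails at once if the spice jar is pushed more than 30 mm or tipped (distance of spice_jar from where it was at the start of the episode above 0.03 m or angle between spice_jar's own z axis and vertical above 0.4 rad).
It fails at once if the salt shaker is pushed more than 30 mm or tipped (distance of salt_shaker from where it was at the start of the episode above 0.03 m or angle between salt_shaker's own z axis and vertical above 0.4 rad).
It fails at once if the tin is pushed more than 30 mm or tipped (distance of tin from where it was at the start of the episode above 0.03 m or angle between tin's own z axis and vertical above 0.4 rad).
It also fails if it takes over 64 s, if anything falls off the work surface, if the arm or the gripper's body presses on something with over 40 N, if the wrist force passes 120 N, or if a joint passes its speed limit or range.

## Robot

A 7-joint arm with a two-finger parallel gripper is mounted at the origin on a cart in front of the work surface, level with it; the furniture and walls round the work are solid. World frame = base frame: x ahead of the robot, y to its left, z up, the work surface at z = 0. Lengths are in mm, angles in rad, forces in N, time in s.
With the tool pointing down it reaches from about 425 to 800 mm from the base axis. Payload 8.3 kg.
Tool frame: the origin (TCP) lies midway between the tips of the shut fingers; the grasp point (between the pads) lies 19 mm behind it; z points along the fingers, y is the line along which they close (so a half turn about z gives the same grasp; the last joint's range is limited). The gripper opens to 85 mm and grips with 20 to 120 N. Pads are 22 mm wide; open, the fingers measure 114 mm over their backs; the gripper's body (76 mm by 85 mm) begins 54 mm behind the grasp point. The pads swing forward as they close: fully open they stand 13 mm farther back than shut.
Start: joints at [1.235, 0.383, 0.016, 1.37, -0.006, 1.388, -0.046], TCP at [168.431, -601.859, 231.279] pointing down, gripper open.
Joint ranges: [-2.95, 2.95], [-0.25, 2.06], [-1.52, 1.56], [0.18, 2.33], [-1.44, 4.58], [0.02, 2.06], [-3.01, 3.01]. Speed limits (rad/s): [2.39, 2.39, 3.01, 3.01, 3.14, 3.14, 3.14].

## Interface

Orientations are given as a unit quaternion [x, y, z, w].
In Python, from plant import * gives the robot as it stands. The module is installed in compiled form; this text tells all that it offers.
- The arm moves only by the shell command python3 -m crank 'ROWS' [OPENING] [FORCE]. ROWS is text: rows parted by semicolons, each of 6 numbers parted by spaces: the shift along the tool's x, y, z in units of 0.5 m (1.0 is 0.5 m), then the turn, a rotation vector about the tool's x, y, z in units of pi rad (1.0 is pi rad). A call has 1 to 5 rows; each row is the pose to reach, as a shift and turn from the pose commanded when the call began, along the tool's axes at that moment, turning the shorter way round; what a row does not reach only later rows make up. A row lasts 1/8 s, in which the tool goes at most 62.5 mm and 10.7 degrees, less where a joint would pass 70% of its speed; a pose out of reach is approached as far as the arm can. A call with a number of a shift or a turn outside -1 to 1 is refused whole. A call with a gripper value outside its range is refused whole. OPENING is the opening, from 0 (shut) to 1 (fully open), set as the call begins (- or left out, the last holds). The fingers move at their own pace and stop on an object; FORCE is the grip in N (left out, the last holds). Time passes only in rows, so rows that repeat a pose let the fingers close. It gives the time, the measured TCP pose, the force, the opening and the grip force at its end, in the units of the state.
- state(): the state, without advancing time (a new reading comes with each control period).
- grab_frame(name): name is "scene" or "top" or "wrist"; returns a dict with "img" (400x640x3 uint8, red, green, blue), "vertical_fov" (degrees; the focal length in pixels is half the picture's height over the tangent of half this angle, whatever the lens; pixels are square), "cx", "cy" (the principal point, pixels), "dist" ([k1, k2, p1, p2, k3] as OpenCV has them; the pictures are not rectified), "rvec" (rotation vector, rad) and "tvec" (3), from world to camera coordinates, as OpenCV has them; the wrist camera has in their place "hand_eye" (4x4, takes a point from camera to tool coordinates, whose origin is the TCP and whose axes are the flange's). Camera axes: x right, y down, z forward; pixel columns grow to the right and rows downward; lengths in mm; the calibration is good to about 2 mm. A picture is of the moment at which its call begins: read the wrist's pose just before it. There is no depth.
- sign_off(): hands the job in; it is judged then, once.
Trained networks look in the newest picture that a camera, given by its name, has taken for a name from the list of things; names that differ only in an ending like _2 or _b are one class to them, and where a whole thing is asked for, a point or a joint stands for the part that bears it (a point fixed in the world has none). Each returns a list of dicts, best first, with "confidence" (0 to 1); they miss things now and then, are a little off and sometimes report something else, mostly with a low value. They report only what shows in the picture. A call takes as long as a camera call. They do not tell look-alikes from the thing itself.
- trace(target, camera): "pixels" (400x640 bool, what is visible of it) and "box" ([left, top, width, height] in pixels, round what is visible of it).
- landmark_of(target, camera): "position" ([row, column] in pixels: a listed point, or the origin of a listed thing).
The state is a dict: "clock": time; "joint_pos": joint angles; "qvel": joint speeds; "effort": joint torques, N m; "ee_pos": TCP position; "tool_rot": TCP orientation; "ft_force": force on the tool from outside, world axes, zero at the start; "ft_torque": the same for the moment, N m; "opening": finger opening in mm; "finger_force": force on a finger pad.
Only numpy, scipy, OpenCV 4.12 (cv2) and the standard library are available. Lean on these libraries where they do the work, as an engineer would, in place of code of your own. Each camera call takes 0.05 s, during which the arm holds its last target. There are 200 camera calls.

## Working session

There is one attempt and no reset: what is moved stays moved. The work goes in short steps, Python scripts to look and compute and a shell command to move; the robot and the scene stay as the last step left them, time stands still between calls to the robot, and variables do not carry over. Pictures are saved under pics/ and viewed, at most 10 in all, crops included, and the job is handed in when it is done.

```bash
mkdir -p pics
cat > h.py <<'E'
from plant import *
import numpy as np, cv2
from scipy.spatial.transform import Rotation as R
def cam(name):
    s=state(); f=grab_frame(name)
    fl=200/np.tan(np.radians(f["vertical_fov"])/2)
    K=np.array([[fl,0,f["cx"]],[0,fl,f["cy"]],[0,0,1]])
    if "hand_eye" in f:
        T=np.eye(4);T[:3,:3]=R.from_quat(s["tool_rot"]).as_matrix();T[:3,3]=s["ee_pos"]
        M=np.linalg.inv(T@np.array(f["hand_eye"]));
    else:
        M=np.eye(4);M[:3,:3]=R.from_rotvec(np.ravel(f["rvec"])).as_matrix();M[:3,3]=np.ravel(f["tvec"])
    return f["img"],K,np.array(f["dist"],float),M
def save(img,n): cv2.imwrite("pics/"+n,img[:,:,::-1])
def onplane(px,c,z):  # px=(col,row)
    _,K,d,M=c
    u=cv2.undistortPoints(np.array([[px]],float),K,d,None,None,None).ravel() if False else cv2.undistortPoints(np.array([[px]],float),K,d).ravel()
    Rw=M[:3,:3].T; o=-Rw@M[:3,3]; v=Rw@np.array([u[0],u[1],1])
    return o+v*(z-o[2])/v[2]
def proj(p,c):
    _,K,d,M=c
    return cv2.projectPoints(np.atleast_2d(np.array(p,float)),cv2.Rodrigues(M[:3,:3])[0],M[:3,3],K,d)[0].reshape(-1,2)
E
python3 - <<'E'
from h import *
print(state())
for n in("scene","top"):
    c=cam(n); save(c[0],n+".png"); print(n,"campos",-c[3][:3,:3].T@c[3][:3,3])
    for t,z in(("die",0),("holder",0),("seat",30),("entry",30),("plate",30),("spice_jar",0),("salt_shaker",0),("tin",0)):
        for l in landmark_of(t,n)[:4]:
            r,q=l["position"]; print(t,round(l["confidence"],2),int(q),int(r),onplane((q,r),c,z).round(1))
E
```

```text
{'clock': 0.0, 'joint_pos': array([ 1.23508081,  0.38425456,  0.01637125,  1.37113405, -0.00630518,
        1.38817714, -0.04650657]), 'qvel': array([ 7.13543543e-04,  5.42741315e-05, -6.53083075e-04, -8.01412353e-04,
       -6.48505878e-04,  2.11189611e-04,  1.98533196e-03]), 'effort': array([-1.22546775e-03, -6.27604795e+01,  8.43554959e-01, -3.71825624e+01,
        1.65532739e-02,  1.44693188e-02,  1.73849351e-06]), 'ee_pos': array([ 168.3100435 , -601.40626842,  230.27770675]), 'tool_rot': array([ 9.90706417e-01,  1.36014227e-01, -1.44787182e-04, -9.51037144e-04]), 'ft_force': array([ 0.15159488, -0.31753294,  0.49083897]), 'ft_torque': array([-0.01318573, -0.01102486,  0.02016374]), 'finger_force': 0.0, 'opening': 85.59581427132933}
scene campos [ 254.34647029 -719.95779479  614.95557427]
die 0.8 350 311 [ 517.6 -316.2    0. ]
die 0.78 307 284 [ 473.5 -219.4    0. ]
holder 0.81 297 207 [562.5  24.1   0. ]
seat 0.72 304 191 [590.9  41.8  30. ]
seat 0.22 295 195 [562.4  36.3  30. ]
entry 0.93 278 200 [517.3  36.6  30. ]
plate 0.57 294 194 [560.8  39.   30. ]
spice_jar 0.66 340 161 [767.5 170.8   0. ]
spice_jar 0.17 349 312 [ 514.9 -319.3    0. ]
salt_shaker 0.93 406 256 [ 700.9 -246.5    0. ]
tin 0.9 232 160 [481.2 332.4   0. ]
top campos [ 4.79263488e+02 -9.75679648e-02  1.14546065e+03]
die 0.77 440 241 [ 519.8 -318.4    0. ]
die 0.56 405 261 [ 468.6 -213.     0. ]
holder 0.85 312 230 [563.5  48.5   0. ]
seat 0.61 308 218 [594.9  57.3  30. ]
entry 0.9 320 246 [516.1  26.7  30. ]
plate 0.95 312 231 [559.1  47.5  30. ]
spice_jar 0.55 259 163 [765.4 198.4   0. ]
salt_shaker 0.66 308 219 [596.5  57.8   0. ]
salt_shaker 0.5 409 180 [ 701.9 -237.9    0. ]
tin 0.96 222 261 [482.8 305.2   0. ]
```

Run:
```python
import cv2,numpy as np
a=cv2.imread("pics/scene.png");b=cv2.imread("pics/top.png")
s=cv2.resize(a[255:345,270:400],(800,554))
cv2.imwrite("pics/crop.png",s)
```

```text
(no output)
```

View pics/top.png

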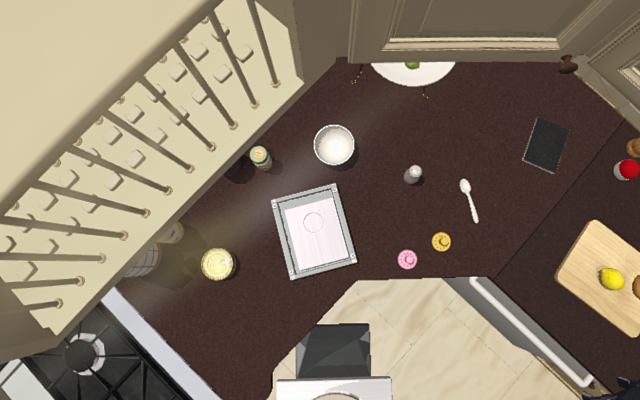

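View pics/scene.png

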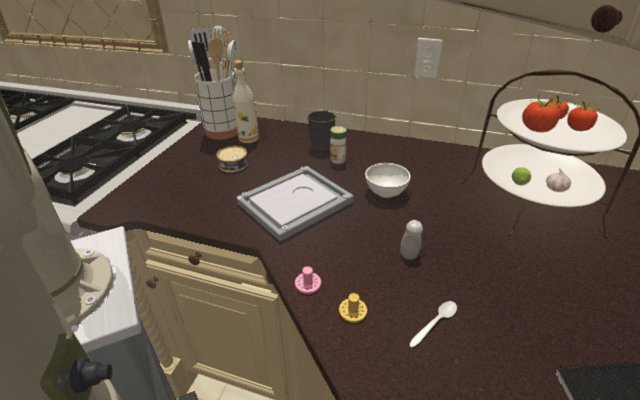

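View pics/crop.png

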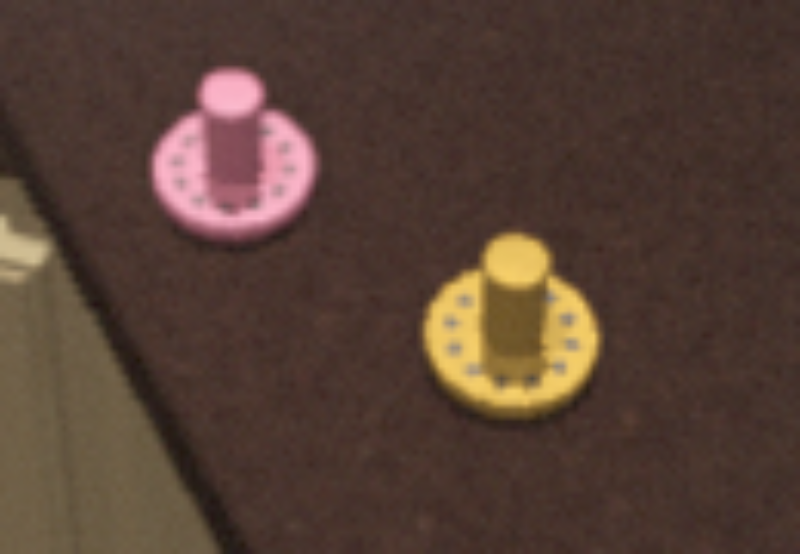

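Candidates for the die are a pink one at top (407,259) / scene (308,281) and a brass-coloured one at top (441,242) / scene (353,309). The crop confirms the second is brass, so that is the one I'll pick up. The pocket ring also shows faintly at top (313,222).

```bash
cat >> h.py <<'E'
def shift(p):  # tool-axes shift in crank units from the measured pose to p
    s=state(); return (R.from_quat(s["tool_rot"]).inv().apply(np.array(p)-s["ee_pos"])/500).round(4)
E
python3 - <<'E'
from h import *
f=grab_frame("wrist"); print(np.array(f["hand_eye"]).round(3), f["vertical_fov"])
c=cam("top"); hs=cv2.cvtColor(c[0],cv2.COLOR_RGB2HSV)
for z in (0,):
  for t in trace("die","top")[:2]:
    m=t["pixels"]; print(t["confidence"],t["box"],np.median(hs[m],0))
cs=cam("scene")
p=np.array([519,-318,0]); print("proj scene die",proj(p,cs),"top",proj(p,c))
print("holder tops",[onplane(q,c,26).round(1) for q in((272,197),(336,184),(356,262),(292,278))])
g=c[0][205:240,290:340]; cv2.imwrite("pics/pk.png",cv2.resize(c[0][180:282,268:360,::-1],None,fx=5.8,fy=5.8,interpolation=cv2.INTER_CUBIC))
print("shift",shift([519,-318,200]))
E
```

```text
[[ 0.00000e+00 -9.52000e-01 -3.05000e-01  7.68840e+01]
 [ 1.00000e+00  0.00000e+00  1.00000e-03 -1.18000e-01]
 [-1.00000e-03 -3.05000e-01  9.52000e-01 -1.42746e+02]
 [ 0.00000e+00  0.00000e+00  0.00000e+00  1.00000e+00]] 64.20159240707096
0.75 [434.6, 232.6, 17.4, 17.6] [ 22. 155. 234.]
0.63 [396.5, 250.2, 21.0, 19.7] [169.   67.  243.5]
proj scene die [[351.32300977 311.60556046]] top [[440.67931335 242.08701821]]
holder tops [array([659.6, 159. ,  26. ]), array([691.6, -23.2,  26. ]), array([470.8, -71.6,  26. ]), array([432.2, 106.2,  26. ])]
shift [ 0.8282 -0.3578  0.0626]
```

View pics/pk.png

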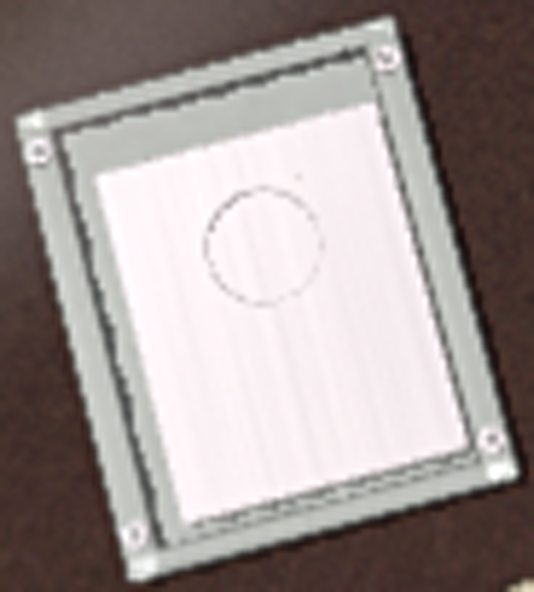

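The crop shows the plate shifted to the front and right of the frame, with the pocket ring centred at about top (313.3,222.4).

```bash
python3 -m crank '0.83 -0.36 0.06 0 0 0; 0.83 -0.36 0.06 0 0 0; 0.83 -0.36 0.06 0 0 0; 0.83 -0.36 0.06 0 0 0; 0.83 -0.36 0.06 0 0 0' 1 40; python3 -c "
from h import *
print(shift([519,-318,200]))"
```

```text
clock: 1.72
ee_pos: [411.9, -403.9, 210.8]
tool_rot: [0.991, 0.136, 0.0, 0.0]
ft_force: [-0.4, -0.5, 0.7]
opening: 85.6
finger_force: 0.0
[ 0.2527 -0.1078  0.0217]
```

```bash
python3 -m crank '0.25 -0.106 0.02 0 0 0; 0.25 -0.106 0.02 0 0 0; 0.25 -0.106 0.02 0 0 0; 0.25 -0.106 0.02 0 0 0'
python3 - <<'E'
from h import *
c=cam("wrist"); save(c[0],"w1.png")
for t in trace("die","wrist"):
    m=t["pixels"]; hs=cv2.cvtColor(c[0],cv2.COLOR_RGB2HSV); print(t["confidence"],t["box"],np.median(hs[m],0))
for l in landmark_of("die","wrist"):
    r,q=l["position"]; print(l["confidence"],q,r,onplane((q,r),c,0).round(1))
print(state()["ee_pos"], proj([519,-318,43],c))
E
```

```text
clock: 2.22
ee_pos: [516.9, -320.0, 200.4]
tool_rot: [0.991, 0.137, -0.0, -0.0]
ft_force: [-0.2, -0.7, 0.1]
opening: 85.2
finger_force: 0.0
0.73 [295.8, 149.0, 51.5, 49.9] [ 21. 201. 237.]
0.57 [197.6, 169.9, 49.9, 48.6] [170.   94.5 253. ]
0.86 222.3 187.8 [ 475.2 -214.8    0. ]
0.79 319.4 170.9 [ 522.8 -314.1    0. ]
[ 515.01289719 -322.78437918  200.79736291] [[321.68492849 184.60338022]]
```

View pics/w1.png

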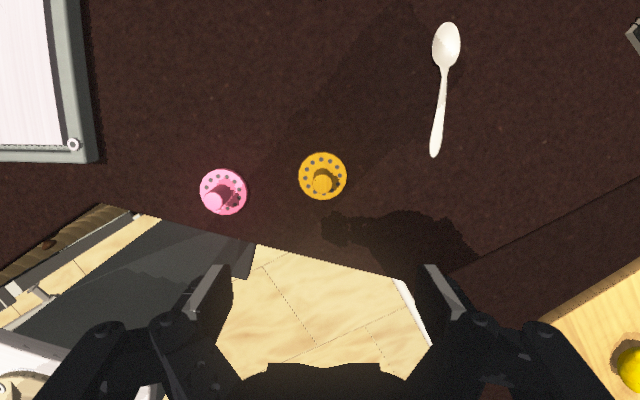

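The wrist view shows the brass die with its disc at (322,175) and its stub top at (322,184), matching the projected (519,-318). I'll check the noise in the pose readings and refine.

Run:
```python
from h import *
for i in range(4):
    s=state(); c=cam("wrist"); hs=cv2.cvtColor(c[0],cv2.COLOR_RGB2HSV)
    m=((hs[...,0]>16)&(hs[...,0]<28)&(hs[...,1]>140)).astype(np.uint8); m[:,:280]=0;m[:,370:]=0;m[:130]=0;m[220:]=0
    (x,y),r=cv2.minEnclosingCircle(cv2.findNonZero(m))
    print(s["ee_pos"].round(1),s["joint_pos"].round(4)[:2],(round(x,1),round(y,1),round(r,1)),onplane((x,y),c,6).round(1))
print(shift([519,-318,15]))
```

```text
[ 515.  -322.8  200.8] [0.6614 0.3711] (336.0, 186.0, 45.3) [ 510.8 -338.8    6. ]
[ 515.  -322.7  200.9] [0.6616 0.371 ] (324.5, 184.5, 48.9) [ 509.1 -326.2    6. ]
[ 515.2 -322.5  200.9] [0.6615 0.371 ] (330.6, 185.3, 40.2) [ 510.3 -332.6    6. ]
[ 515.5 -322.2  200.9] [0.6613 0.371 ] (334.0, 186.5, 43.6) [ 510.2 -336.1    6. ]
[ 0.0084 -0.0058  0.3718]
```

```bash
python3 -m crank '0.008 -0.006 0.1 0 0 0; 0.008 -0.006 0.2 0 0 0; 0.008 -0.006 0.25 0 0 0; 0.008 -0.006 0.25 0 0 0; 0.008 -0.006 0.25 0 0 0'
python3 - <<'E'
from h import *
for i in range(2):
    s=state(); c=cam("wrist"); hs=cv2.cvtColor(c[0],cv2.COLOR_RGB2HSV)
    m=((hs[...,0]>16)&(hs[...,0]<28)&(hs[...,1]>140)).astype(np.uint8)
    m=cv2.morphologyEx(m,cv2.MORPH_OPEN,np.ones((5,5)))
    n,l,st,ce=cv2.connectedComponentsWithStats(m); 
    print(s["ee_pos"].round(1))
    for t in trace("die","wrist")[:2]: b=t["box"]; print(b, onplane((b[0]+b[2]/2,b[1]+b[3]/2),c,9).round(1))
    print(proj([[519,-318,0],[519,-318,43]],c).round(0).tolist(),[(st[k].tolist(),ce[k].round(1)) for k in range(1,n) if st[k][4]>500])
save(c[0],"w2.png")
E
```

```text
clock: 3.2
ee_pos: [520.3, -317.3, 77.2]
tool_rot: [0.991, 0.136, 0.001, 0.001]
ft_force: [0.4, -1.5, 0.4]
opening: 85.4
finger_force: 0.0
[ 520.3 -317.3   77.2]
[137.3, 206.8, 73.6, 73.0] [ 472.5 -217.4    9. ]
[285.6, 179.6, 74.5, 71.1] [ 522.9 -316.5    9. ]
[[323.0, 216.0], [324.0, 240.0]] [([287, 183, 74, 70, 3831], array([323.6, 218.1]))]
[ 520.7 -317.3   77.6]
[284.0, 179.1, 79.0, 72.6] [ 523.2 -317.1    9. ]
[137.4, 206.6, 74.5, 73.6] [ 472.8 -217.7    9. ]
[[323.0, 217.0], [323.0, 241.0]] [([287, 183, 74, 71, 3817], array([323.3, 218.4]))]
```

View pics/w2.png

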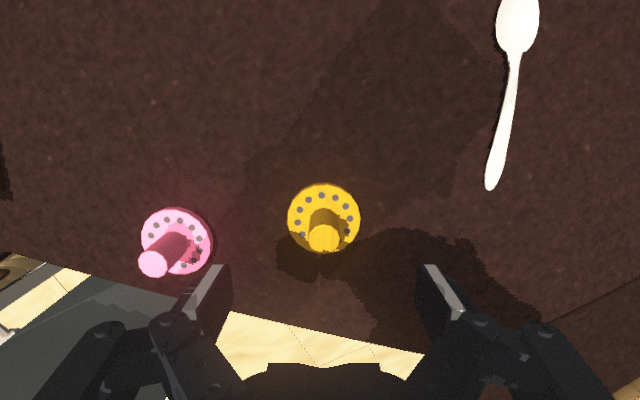

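The wrist view shows the stub top at (323,239), within 2 px of the prediction. Next I descend and grip.

```bash
python3 -m crank '0 0 0.06 0 0 0; 0 0 0.11 0 0 0; 0 0 0.123 0 0 0; 0 0 0.123 0 0 0'; python3 -m crank '0 0 0 0 0 0;0 0 0 0 0 0;0 0 0 0 0 0;0 0 0 0 0 0;0 0 0 0 0 0' 0 50
```

```text
clock: 3.9
ee_pos: [519.9, -316.7, 14.7]
tool_rot: [0.991, 0.136, 0.0, 0.0]
ft_force: [0.8, -0.4, 1.0]
opening: 85.0
finger_force: 0.0
clock: 4.53
ee_pos: [520.0, -316.7, 14.7]
tool_rot: [0.991, 0.136, 0.0, 0.0]
ft_force: [-0.8, 1.0, 4.1]
opening: 18.4
finger_force: 48.8
```

```bash
python3 -m crank '0 0 -0.06 0 0 0; 0 0 -0.16 0 0 0; 0 0 -0.22 0 0 0; 0 0 -0.22 0 0 0'
python3 - <<'E'
from h import *
from scipy.optimize import least_squares
c=cam("top")
px=np.array([(18,118),(393,15),(522,472),(130,580)])/5.8+[268,180]
L=np.array([[116,96,26],[116,-96,26],[-116,-96,26],[-116,96,26]])
def w(p,q): return R.from_euler('z',p[2]).apply(q)+[p[0],p[1],0]
r=least_squares(lambda p:(proj(w(p,L),c)-px).ravel(),[560,40,.25]); print(r.x.round(3),r.fun.round(1))
pk=onplane((313.3,222.4),c,30); print("pocket",pk.round(1),"in holder",R.from_euler('z',-r.x[2]).apply(pk-[r.x[0],r.x[1],0]).round(1))
for n,q in(("entry",[-42,0,30]),("seat",[32,0,30])): print(n,w(r.x,np.array(q)).round(1))
for t in trace("die","top")[:3]: print(t["confidence"],t["box"])
print(state()["ee_pos"],shift([516,36,120]))
E
```

```text
clock: 5.03
ee_pos: [521.0, -317.3, 126.6]
tool_rot: [0.991, 0.136, 0.002, 0.001]
ft_force: [0.5, -0.2, -2.3]
opening: 18.7
finger_force: 49.0
[5.61329e+02 4.31210e+01 2.35000e-01] [-0.7 -0.6  0.2 -0.3  0.1  0.5  0.4  0.3]
pocket [583.8  43.6  30. ] in holder [22.  -4.8 30. ]
entry [520.5  33.3  30. ]
seat [592.4  50.6  30. ]
0.55 [396.8, 254.2, 21.7, 15.1]
0.45 [444.0, 229.1, 13.3, 23.6]
[ 519.02079595 -316.3119074   122.97440832] [ 0.1841 -0.6802  0.0065]
```

```bash
python3 -m crank '0.03 -0.11 0 0 0 0; 0.07 -0.23 0 0 0 0; 0.1 -0.34 0 0 0 0; 0.125 -0.45 0 0 0 0;0.15 -0.55 0 0 0 0';python3 -m crank '0.02 -0.08 0 0 0 0;0.038 -0.115 0 0 0 0;0.038 -0.115 0 0 0 0;0.038 -0.115 0 0 0 0'
python3 - <<'E'
from h import *
c=cam("wrist"); save(c[0],"w3.png"); s=state(); print(s["ee_pos"],s["ft_force"])
print("pocket",proj([583.8,43.6,30],c),shift([523.5,29.1,60]))
for t in("seat","plate","entry","holder"):
    for l in landmark_of(t,"wrist")[:2]: r,q=l["position"]; print(t,l["confidence"],q,r,onplane((q,r),c,0 if t=="holder" else 30).round(1))
E
```

```text
clock: 5.75
ee_pos: [516.1, -29.4, 122.1]
tool_rot: [0.991, 0.136, -0.002, -0.001]
ft_force: [-0.2, -0.1, -2.4]
opening: 18.7
finger_force: 49.1
clock: 6.25
ee_pos: [519.8, 27.6, 122.9]
tool_rot: [0.991, 0.135, -0.001, 0.0]
ft_force: [-0.5, -0.3, -1.9]
opening: 18.4
finger_force: 49.1
[519.99394048  27.26778157 123.19856839] [-0.13817601 -0.82592443 -0.24108389]
pocket [[325.5090194  120.21216047]] [ 0.008  -0.0017  0.1264]
seat 0.85 321.4 102.2 [595.   49.8  30. ]
plate 0.74 314.3 146.4 [563.6  46.5  30. ]
entry 0.98 311.1 204.4 [519.8  37.2  30. ]
holder 0.57 318.7 142.4 [563.8  43.6   0. ]
```

View pics/w3.png

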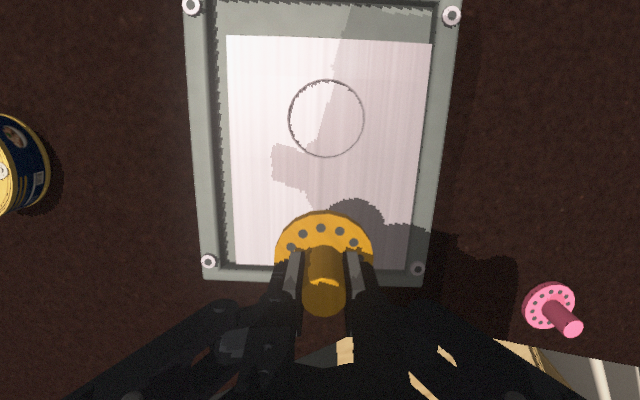

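The wrist view shows the pocket ring centred at (326,118.5), against a prediction of (325.5,120.2), so the pocket is near (585,43.5). The die is held upright.

```bash
python3 -m crank '0.004 -0.002 0.07 0 0 0; 0.007 -0.002 0.12 0 0 0; 0.007 -0.002 0.15 0 0 0; 0.007 -0.002 0.15 0 0 0; 0.007 -0.002 0.15 0 0 0'; python3 -m crank '0 0 0.002 0 0 0; 0 0 0.002 0 0 0'
```

```text
clock: 7.12
ee_pos: [524.4, 30.8, 50.2]
tool_rot: [0.991, 0.136, 0.001, 0.0]
ft_force: [-0.2, 0.4, -1.1]
opening: 18.4
finger_force: 49.1
clock: 7.38
ee_pos: [524.0, 30.9, 48.7]
tool_rot: [0.991, 0.136, 0.001, 0.0]
ft_force: [1.3, 1.2, -0.4]
opening: 18.4
finger_force: 49.1
```

```bash
for i in 1 2; do :; done; python3 -m crank '0 0 0.004 0 0 0; 0 0 0.004 0 0 0'; python3 -m crank '0 0 0.002 0 0 0; 0 0 0.002 0 0 0'
```

```text
clock: 7.62
ee_pos: [523.5, 30.9, 46.0]
tool_rot: [0.991, 0.136, -0.0, -0.0]
ft_force: [-0.1, 0.2, -0.9]
opening: 18.4
finger_force: 49.1
clock: 7.88
ee_pos: [523.6, 30.9, 45.1]
tool_rot: [0.991, 0.136, -0.0, -0.0]
ft_force: [0.1, 0.6, -2.0]
opening: 18.7
finger_force: 49.1
```

```bash
python3 -m crank '0 0 0.002 0 0 0; 0 0 0.002 0 0 0'
```

```text
clock: 8.12
ee_pos: [523.7, 30.9, 44.6]
tool_rot: [0.991, 0.136, 0.0, 0.0]
ft_force: [-2.6, -0.7, 4.6]
opening: 18.5
finger_force: 49.8
```

```bash
python3 -m crank '0 0 0 0 0 0; 0 0 0 0 0 0;0 0 0 0 0 0'
```

```text
clock: 8.5
ee_pos: [523.7, 30.9, 44.6]
tool_rot: [0.991, 0.136, 0.0, 0.0]
ft_force: [-3.8, -0.5, 5.4]
opening: 18.6
finger_force: 49.9
```

```bash
python3 -m crank '0.01 0.0007 0 0 0 0; 0.02 0.0014 0 0 0 0;0.03 0.0021 0 0 0 0;0.04 0.0028 0 0 0 0'
```

```text
clock: 9.0
ee_pos: [542.6, 34.5, 44.6]
tool_rot: [0.991, 0.136, -0.001, 0.0]
ft_force: [-7.9, -2.0, 10.9]
opening: 18.7
finger_force: 50.5
```

```bash
python3 -m crank '0.01 0.0007 -0.0008 0 0 0; 0.02 0.0014 -0.001 0 0 0;0.03 0.0021 -0.001 0 0 0;0.04 0.0028 -0.001 0 0 0'
```

```text
clock: 9.5
ee_pos: [563.1, 39.0, 44.6]
tool_rot: [0.991, 0.136, -0.0, -0.0]
ft_force: [-3.9, -0.6, 2.9]
opening: 19.0
finger_force: 49.5
```

```bash
python3 -m crank '0.008 0.0006 -0.0002 0 0 0; 0.016 0.0012 -0.0004 0 0 0;0.024 0.0018 -0.0004 0 0 0;0.03 0.0022 -0.0004 0 0 0'
```

```text
clock: 10.0
ee_pos: [578.0, 42.0, 44.7]
tool_rot: [0.991, 0.136, 0.0, -0.0]
ft_force: [0.5, -0.4, -1.8]
opening: 18.4
finger_force: 49.3
```

```bash
python3 -m crank '0.002 0.0001 0 0 0 0; 0.004 0.0002 0 0 0 0;0.004 0.0003 0 0 0 0'
```

```text
clock: 10.38
ee_pos: [579.6, 42.3, 44.8]
tool_rot: [0.991, 0.136, -0.0, -0.0]
ft_force: [-0.2, -0.0, -2.1]
opening: 18.3
finger_force: 49.3
```

```bash
python3 -m crank '0 0 0.001 0 0 0; 0 0 0.001 0 0 0'
```

```text
clock: 10.62
ee_pos: [579.7, 42.3, 44.6]
tool_rot: [0.991, 0.136, 0.0, -0.0]
ft_force: [-0.9, -0.3, 0.4]
opening: 18.7
finger_force: 49.3
```

```bash
python3 -m crank '0.003 0 0.001 0 0 0; 0.004 0 0.001 0 0 0'
```

```text
clock: 10.88
ee_pos: [581.7, 42.8, 43.8]
tool_rot: [0.991, 0.136, 0.0, -0.0]
ft_force: [-0.1, 0.4, -2.0]
opening: 18.5
finger_force: 49.2
```

```bash
python3 -m crank '0 0 0.001 0 0 0; 0 0 0.002 0 0 0'
```

```text
clock: 11.12
ee_pos: [581.9, 43.0, 43.0]
tool_rot: [0.991, 0.136, 0.0, -0.0]
ft_force: [0.0, 0.1, 1.5]
opening: 18.3
finger_force: 49.3
```

```bash
python3 -m crank '0.002 0 0 0 0 0; 0.003 0 0.001 0 0 0'
```

```text
clock: 11.38
ee_pos: [582.9, 43.3, 42.2]
tool_rot: [0.991, 0.136, -0.0, -0.0]
ft_force: [0.2, -0.5, -1.1]
opening: 18.3
finger_force: 49.2
```

```bash
python3 -m crank '0.002 0 0 0 0 0; 0.002 0 0.001 0 0 0'
```

```text
clock: 11.62
ee_pos: [583.9, 43.6, 41.8]
tool_rot: [0.991, 0.136, -0.0, -0.0]
ft_force: [0.3, -0.8, -1.9]
opening: 18.6
finger_force: 49.2
```

```bash
python3 -m crank '0 0 0.001 0 0 0; 0 0 0.002 0 0 0'
```

```text
clock: 11.88
ee_pos: [583.9, 43.5, 40.8]
tool_rot: [0.991, 0.136, -0.0, -0.0]
ft_force: [0.3, 0.3, -1.6]
opening: 18.7
finger_force: 49.2
```

In the pocket now, with 3.8 mm of drop and no force. I'll keep lowering to the floor.

```bash
python3 -m crank '0 0 0.001 0 0 0; 0 0 0.002 0 0 0'
```

```text
clock: 12.12
ee_pos: [584.0, 43.5, 39.8]
tool_rot: [0.991, 0.136, 0.0, -0.0]
ft_force: [1.1, -0.1, -2.2]
opening: 18.4
finger_force: 49.2
```

```bash
python3 -m crank '0 0 0.0005 0 0 0; 0 0 0.0008 0 0 0;0 0 0.0008 0 0 0'
```

```text
clock: 12.5
ee_pos: [584.0, 43.5, 39.7]
tool_rot: [0.991, 0.136, 0.0, 0.0]
ft_force: [-1.4, -0.2, 2.4]
opening: 18.6
finger_force: 49.3
```

```bash
python3 -m crank '0 0 0 0 0 0; 0 0 0 0 0 0;0 0 0 0 0 0;0 0 0 0 0 0;0 0 0 0 0 0' 0.8; python3 -m crank '0 0 -0.04 0 0 0; 0 0 -0.12 0 0 0;0 0 -0.2 0 0 0;0 0 -0.2 0 0 0;0 0 -0.2 0 0 0'
python3 - <<'E'
from h import *
c=cam("wrist"); save(c[0],"w4.png"); print(proj([[585,43.5,34],[585,43.5,68]],c))
E
```

```text
clock: 13.12
ee_pos: [584.0, 43.5, 39.4]
tool_rot: [0.991, 0.136, 0.0, -0.0]
ft_force: [0.6, 0.1, -0.4]
opening: 68.1
finger_force: 0.0
clock: 13.75
ee_pos: [583.7, 43.4, 139.1]
tool_rot: [0.991, 0.136, -0.0, 0.0]
ft_force: [0.3, 0.3, -1.4]
opening: 68.6
finger_force: 0.0
[[323.44019871 201.6649659 ]
 [323.5131123  215.62800334]]
```

View pics/w4.png

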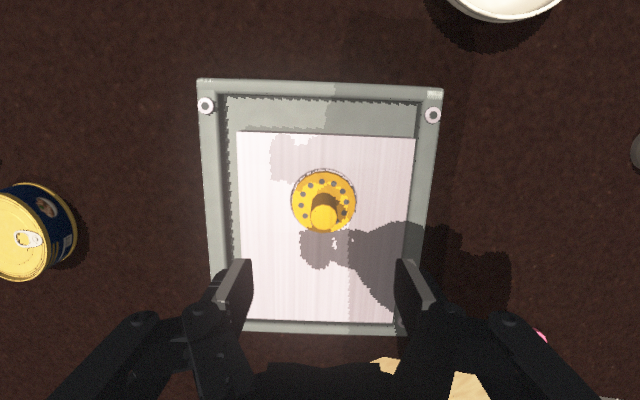

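The wrist view shows the die flat at (323,201), with the pocket ring close around it and the gripper clear. The tin at (35,230) looks undisturbed.

```bash
python3 -c "
from plant import *
print(sign_off())"
```

```text
the job is handed in; nothing more can be done
None
```

The brass die is seated flat in the pocket and released, and I handed the job in at about 14 s of the 64 s allowed; the hand-in call gave no verdict.

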